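# Slide the battery module under the reader bridge and start the test

### The job

Push the slim black battery module along the table, nose first, under the low reader bridge until it is fully home, squarely against the blue stop bar. Once it is home, press the green start button all the way down with a fingertip and let go. Only push things: never grip, lift or tip the module, keep off the red button, and leave everything else where it is.

Things in the scene. Friction and masses are not known exactly. Their poses are not given: they have to be found in the camera images.
- module: Slim black battery module, a loose slab 150 long (x) x 80 wide (y) x 22 high, about 0.6 kg, lying flat. Origin: centre of its underside. +x points to its nose, the end with two small brass pads. It starts before the bridge's mouth, nose towards it, out of line by up to 30 sideways and 0.3 rad.
- module_plug (a point): Centre of the top of the yellow plug fixed on the module, 22 (x) x 30 (y), centred 35 behind the module's origin, top 48 above the table: too tall for the bridge, so it stays outside on the entry side.
- bridge: Low aluminium bridge fixed to the table; place and heading vary. Origin on the table under the beam's middle; +x is the direction in which the module slides through, y across. Opening 92 wide (y -46 to 46), 27 high, 50 deep (x -25 to 25); outside 132 wide, 57 high. Two flared guides 12 high widen the entry mouth (-x side) to about 120 at x = -51. The lane's floor is the bare table.
- bridge_stop (a point): Middle of the face of the blue stop bar that closes the lane beyond the bridge, 6 above the table (the bar is 12 high), 55 from the bridge's origin along its +x. With the module home its nose touches here, its origin is at x = -20 and its tail end at x = -95 of the bridge.
- start_top (a point): Middle of the top of the green START push button (32 across), 58 above the table, on a fixed grey box 70 x 70 x 40 to the right of the bridge. The green and the red box trade places.
- start (a joint): Travel of the green button, m: 0 up, 0.006 fully down; springs back. Counts as pressed above 0.0045; needs about 5 N.
- abort (a joint): Travel of the red button, m, same make: 0 up, 0.006 down. Not to be pressed.
- abort_top (a point): Middle of the top of the red ABORT push button, 58 above the table, on the other grey box of the same kind, 90 to 190 from the green one.
- screwdriver: Bystander: screwdriver, 200 long, blue handle, lying flat; origin at its centre. Not to be moved.
- meter: Bystander: yellow handheld meter, 140 x 75 x 30, lying flat; origin under its centre. Not to be moved.
- tape: Bystander: amber ring of tape, 70 across, 20 high. Not to be moved.
- spare_plug: Bystander: loose red plug, 22 x 30 x 38, standing on the table. Not to be moved.
- bracket: Bystander: dark steel angle bracket, 60 x 50 x 54. Not to be moved.
- mouse: Bystander: black computer mouse, 100 x 60 x 32. Not to be moved.
- cleaner: Bystander: blue bottle, 50 across, 130 tall. Not to be moved.
Mind the look-alikes: they are no part of the job. What is shaped like the part that bears start_top but turquoise is not meant.

How it is judged:
By the outcome, as a careful person would: the job done as asked, in the order asked, and still so for the second after the job is handed in, with the robot touching nothing.
It also fails if it takes over 72 s, if anything falls off the work surface, if the arm or the gripper's body presses on something with over 40 N, if the wrist force passes 120 N, or if a joint passes its speed limit or range.

### The arm

A 6-joint arm with a two-finger parallel gripper is mounted at the origin on the work surface. World frame = base frame: x ahead of the robot, y to its left, z up, the work surface at z = 0. Lengths are in m, angles in rad, forces in N, time in s.
With the tool pointing down it reaches from about 0.325 to 0.75 m from the base axis. Payload 7.6 kg.
Tool frame: the origin (TCP) lies on the mounting face of the last link; the fingertips stand 173 mm ahead of it and the grasp point (between the pads) lies 155 mm ahead of it (env.finger_overhang is the distance from the TCP to the fingertips, in m); z points along the fingers, y is the direction in which the jaws open and shut (so a half turn about z gives the same grasp; the last joint's range is limited). The gripper opens to 85 mm and grips with 20 to 120 N. Pads are 22 mm wide; open, the fingers measure 114 mm over their backs; the gripper's body (76 mm by 85 mm) begins 54 mm behind the grasp point. The pads swing forward as they close: fully open they stand 13 mm farther back than shut.
Start: joints at [-1.359, 0.052, 1.401, -0, 1.689, -0.07], TCP at [0.146, -0.504, 0.405] pointing down, gripper open.
Joint ranges: [-2.9, 2.9], [-0.91, 2.17], [0.12, 2.37], [-1.06, 4.2], [0.26, 2.73], [-2.93, 2.93]. Speed limits (rad/s): [2.57, 2.57, 3.01, 3.14, 3.14, 3.14].

### API

Orientations are given as a 3x3 rotation matrix whose columns are the frame's x, y, z axes.
In Python, from rig import env gives the robot as it stands. Calls block until the motion is done:
- env.move_ptp(position, orientation): joint-space move of the TCP to a pose.
- env.move_l(position, orientation=None, feed=0.15): straight line of the TCP; orientation=None keeps the orientation; feed is the mean speed in m/s.
- env.move_j(angles): joint-space move.
- env.set_gripper(opening, newtons=None): opening from 0.0 (shut) to 1.0 (fully open); newtons is the grip in N (None keeps the last); returns when the fingers have stopped.
- env.pause(seconds).
- env.inverse_kinematics(position, orientation): joint angles nearest the present ones, or None.
- env.get_state(): the state.
- env.snapshot(name): name is "scene" or "top"; returns the picture (384x512x3 uint8, blue, green, red); there is no depth.
- env.camera_model(name): a dict with "camera_matrix" (3x3 intrinsics, pixels), "world_from_camera" (4x4, takes a point from camera to world coordinates). Camera axes: x right, y down, z forward; pixel columns grow to the right and rows downward; lengths in m; the calibration is good to about 2 mm. A picture is of the moment at which its call begins. camera_model takes no time and is no camera call.
A pose or a line that the arm cannot do raises env.IKError and nothing moves.
- env.finish_job(): hands the job in, once; it reports no verdict.
The state is a dict: "time": time; "q": joint angles; "qd": joint speeds; "tau": joint torques, N m; "tool_pos": TCP position; "tool_rot": TCP orientation; "wrist_force": force on the tool from outside, world axes, zero at the start; "wrist_torque": the same for the moment, N m; "opening": opening from 0.0 (shut) to 1.0 (fully open).
Only numpy, scipy, OpenCV 4.12 (cv2) and the standard library are available. Lean on these libraries where they do the work, as an engineer would, in place of code of your own. Each camera call takes 0.05 s, during which the arm holds its last target. There are 200 camera calls.

## Working session

There is one attempt and no reset: what is moved stays moved. The work goes in short steps, each a Python script; the robot and the scene stay as the last script left them, time stands still between calls to the robot, and variables do not carry over. Pictures are saved under pics/ and viewed, about 8 in all and at most 12, crops included, and the job is handed in when it is done.

```bash
ls; mkdir -p pics
python3 - <<'E'
from rig import env
import cv2,numpy as np
for n in("scene","top"):
    im=env.snapshot(n); cv2.imwrite(f"pics/{n}0.png",im)
    m=env.camera_model(n); print(n,np.round(m["camera_matrix"],1).tolist(),np.round(m["world_from_camera"],4).tolist())
a=cv2.imread("pics/top0.png");cv2.imwrite("pics/top0b.png",cv2.resize(a,(800,600),interpolation=cv2.INTER_CUBIC))
s=env.get_state();print(s["time"],s["tool_rot"],s["wrist_force"],env.finger_overhang)
E
```

```text
pics
scene [[399.4, 0.0, 253.2], [0.0, 399.4, 193.7], [0.0, 0.0, 1.0]] [[0.0256, 0.8004, -0.599, 1.2196], [0.9996, -0.0258, 0.0082, -0.0047], [-0.0089, -0.599, -0.8007, 0.9394], [0.0, 0.0, 0.0, 1.0]]
top [[434.4, 0.0, 248.6], [0.0, 434.4, 197.3], [0.0, 0.0, 1.0]] [[-0.008, -0.9933, 0.115, 0.3845], [-1.0, 0.0086, 0.0046, -0.0232], [-0.0055, -0.1149, -0.9934, 1.5795], [0.0, 0.0, 0.0, 1.0]]
0.1 [[ 9.60554306e-01  2.78092325e-01 -2.89079075e-04]
 [ 2.78092455e-01 -9.60553319e-01  1.38104207e-03]
 [ 1.06381336e-04 -1.40695662e-03 -9.99999005e-01]] [ 1.05102725 -0.12876251  0.92123659] 0.1734
```

View pics/top0b.png

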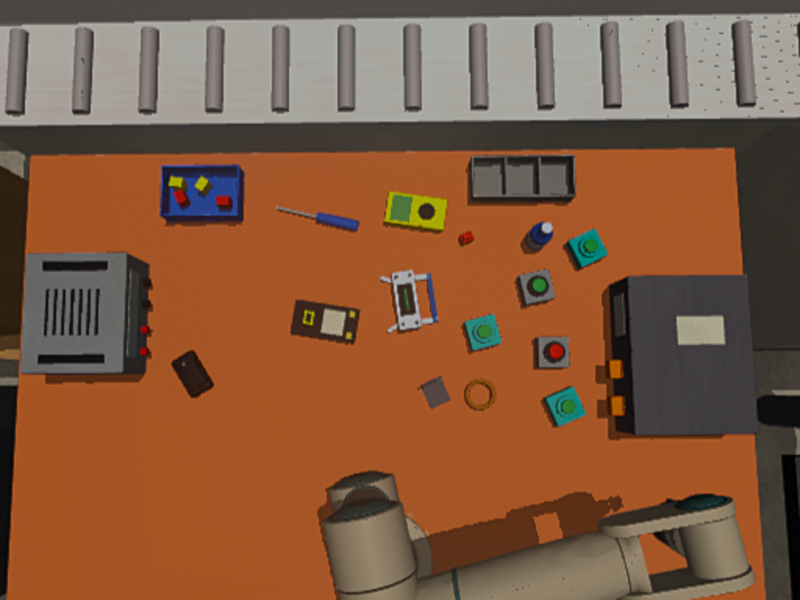

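View pics/scene0.png

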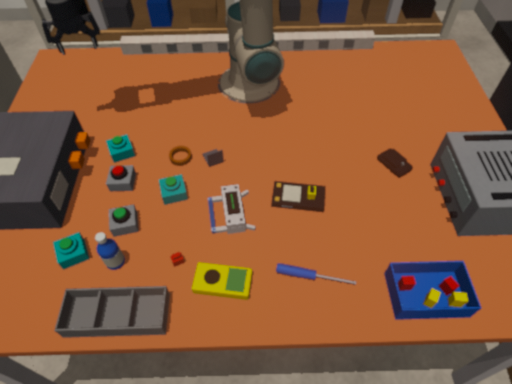

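The top view (800x600) shows the module at about (325,322) with its yellow plug at (309,318). The bridge is at (407,300), with the blue stop at (432,298) on its right.

START candidates:
- Green on a grey box: (538,286).
- Turquoise boxes: (588,247), (482,332) and (565,405).
- Red on a grey box: (552,351).

The description fits the grey box at (538,286). I'll check it in a close crop.

Run:
```python
import cv2,numpy as np
a=cv2.imread("pics/top0.png")[160:232,180:372]; b=cv2.imread("pics/scene0.png")[160:245,100:335]
a=cv2.resize(a,(800,300),interpolation=cv2.INTER_CUBIC);b=cv2.resize(b,(800,290),interpolation=cv2.INTER_CUBIC)
cv2.imwrite("pics/crop1.png",np.clip(np.vstack([a,b])*1.5,0,255).astype(np.uint8))
```

```text
(no output)
```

View pics/crop1.png

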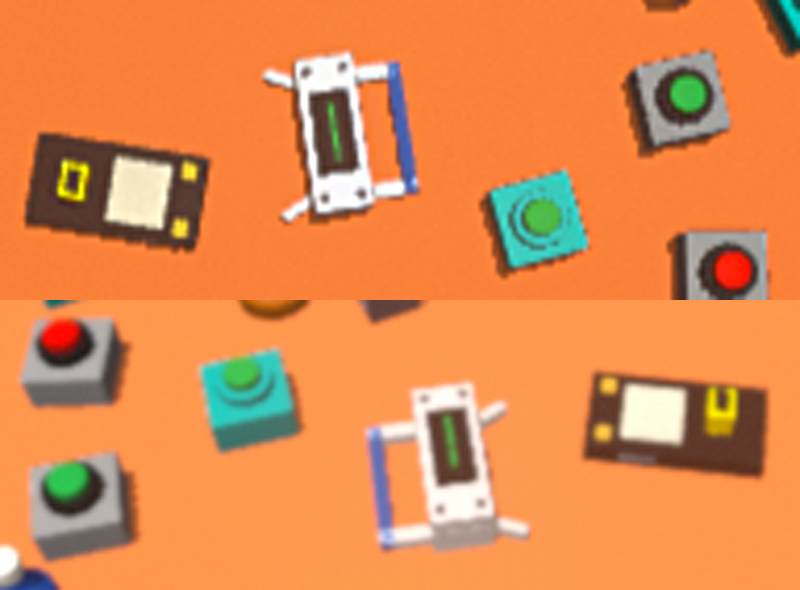

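```bash
cat > vis.py <<'E'
import cv2,numpy as np
from rig import env
def ray(n,p,z):
    m=env.camera_model(n);K=m["camera_matrix"];T=np.array(m["world_from_camera"])
    p=np.atleast_2d(np.asarray(p,float));d=(T[:3,:3]@np.linalg.solve(K,np.c_[p,np.ones(len(p))].T)).T
    o=T[:3,3];return (o+d*((z-o[2])/d[:,2])[:,None])[:,:2]
def blob(im,lo,hi,box,k=0,hull=False):
    x0,y0,x1,y1=box;h=cv2.cvtColor(im,cv2.COLOR_BGR2HSV)
    m=np.zeros(im.shape[:2],np.uint8);m[y0:y1,x0:x1]=cv2.inRange(h,np.array(lo),np.array(hi))[y0:y1,x0:x1]
    if k:m=cv2.morphologyEx(m,cv2.MORPH_CLOSE,np.ones((k,k)))
    c=max(cv2.findContours(m,cv2.RETR_EXTERNAL,cv2.CHAIN_APPROX_NONE)[0],key=cv2.contourArea)
    f=np.zeros_like(m);cv2.drawContours(f,[c],-1,255,-1);M=cv2.moments(f,True)
    return c[:,0,:],np.array([M["m10"],M["m01"]])/M["m00"],M["m00"]
def rect(c,n,z):
    w=ray(n,c,z);r=cv2.minAreaRect((w*1000).astype(np.float32));b=cv2.boxPoints(r)/1000
    e=b[1]-b[0],b[2]-b[1];l=max(e,key=np.linalg.norm);return np.array(r[0])/1000,np.array(r[1]),np.arctan2(l[1],l[0])
E
python3 - <<'E'
from vis import *
t=cv2.imread("pics/top0.png");s=cv2.imread("pics/scene0.png")
np.set_printoptions(precision=4,suppress=True)
H=cv2.cvtColor(t,cv2.COLOR_BGR2HSV)
for p in [(190,195),(208,205),(213,206),(262,175),(276,190),(345,183),(352,225),(222,200)]:print(p,H[p[1],p[0]],end=' ')
print()
boxT={"green":(328,165,362,205),"stop":(268,168,285,212),"bridge":(248,168,272,215),"mod":(178,185,236,224)}
G=[(50,80,50),(80,255,255)];R=[(0,150,90),(5,255,255)];B=[(105,120,60),(130,255,255)];W=[(0,0,110),(179,70,255)];Y=[(22,120,80),(35,255,255)]
D=[(0,0,0),(179,255,85)]
for nm,im,n,rng,box,z in [("green",t,"top",G,boxT["green"],.058),("green",s,"scene",G,(105,195,140,235),.058),
 ("red",t,"top",R,(340,210,372,240),.058),("red",s,"scene",R,(100,160,140,190),.058),
 ("stop",t,"top",B,boxT["stop"],.012),("stop",s,"scene",B,(205,190,220,235),.012),
 ("bridge",t,"top",W,boxT["bridge"],.057),("mod",t,"top",D,boxT["mod"],.022),("mod",s,"scene",D,(265,175,335,220),.022),
 ("plug",t,"top",Y,(190,190,206,212),.048),("plug",s,"scene",Y,(302,180,320,202),.048)]:
    c,m,a=blob(im,*rng,box,3 if nm!="mod" else 5);print(nm,n,m,a,ray(n,m,z)[0],*rect(c,n,z))
E
```

```text
(190, 195) [  7 116  55] (208, 205) [ 22  50 167] (213, 206) [ 21  53 164] (262, 175) [177  26  88] (276, 190) [112 152 114] (345, 183) [ 64 172 126] (352, 225) [  3 239 175] (222, 200) [ 5 94 54] 
green top [344.8806 182.    ] 67.0 [ 0.612  -0.3573] [ 0.612  -0.3577] [28.515  28.5953] -0.008906821
green scene [119.2719 212.8158] 114.0 [ 0.6124 -0.3549] [ 0.6129 -0.3555] [33.4929 32.1833] 1.5393933
red top [355.4308 224.2154] 65.0 [ 0.4625 -0.3891] [ 0.4633 -0.3878] [28.1365 27.9604] 1.5624275
red scene [117.3647 169.8471] 85.0 [ 0.4613 -0.3868] [ 0.4617 -0.3867] [31.2098 30.2795] 1.5375835
stop top [275.9333 190.3333] 60.0 [ 0.5904 -0.1158] [ 0.59   -0.1158] [107.2866   7.7629] 0.1359327Traceback (most recent call last):
  File "<stdin>", line 15, in <module>
  File "vis.py", line 11, in blob
    c=max(cv2.findContours(m,cv2.RETR_EXTERNAL,cv2.CHAIN_APPROX_NONE)[0],key=cv2.contourArea)
ValueError: max() iterable argument is empty
```

Run:
```python
from vis import *
t=cv2.imread("pics/top0.png");s=cv2.imread("pics/scene0.png")
np.set_printoptions(precision=4,suppress=True)
print(cv2.cvtColor(s,cv2.COLOR_BGR2HSV)[215,207:217].tolist())
B=[(100,80,40),(135,255,255)];W=[(0,0,105),(179,75,255)];Y=[(20,110,70),(38,255,255)];D=[(0,0,0),(179,255,85)]
for nm,im,n,rng,box,z,k in [
 ("stop",s,"scene",B,(205,190,220,238),.012,3),
 ("bridge",t,"top",W,(252,170,270,213),.057,9),
 ("bridge",s,"scene",W,(215,180,250,235),.057,9),("mod",t,"top",D,(178,185,236,224),.022,15),("mod",s,"scene",D,(265,175,335,220),.022,15),
 ("plug",t,"top",Y,(190,190,206,212),.048,3),("plug",s,"scene",Y,(302,180,320,202),.048,3),
 ("pads",t,"top",Y,(218,190,236,205),.022,3),("pads",t,"top",Y,(218,206,232,220),.022,3)]:
    try:
        c,m,a=blob(im,*rng,box,k);print(nm,n,m,a,ray(n,m,z)[0],*rect(c,n,z))
    except ValueError:print(nm,n,"none")
```

```text
[[11, 178, 178], [10, 162, 173], [2, 108, 154], [138, 74, 114], [116, 108, 120], [116, 107, 119], [135, 74, 107], [3, 108, 135], [11, 167, 169], [12, 176, 177]]
stop scene [211.1493 212.4627] 67.0 [ 0.5877 -0.1148] [ 0.5869 -0.1149] [92.5852  6.676 ] 0.13196012
bridge top [259.8728 191.6613] 558.0 [ 0.5803 -0.0564] [ 0.5811 -0.0587] [ 60.3087 131.8264] -0.008935402
bridge scene [232.0159 209.1293] 1067.0 [ 0.6093 -0.0538] [ 0.6039 -0.0553] [154.2947  88.806 ] 0.029137421
mod top [207.7051 205.4755] 919.0 [0.5362 0.1314] [0.5363 0.1319] [149.6263  80.7276] 1.4034369
mod scene [300.7282 197.3712] 916.0 [0.5507 0.1395] [0.5452 0.1332] [144.0419  86.2667] 1.4147129
plug top [197.0986 202.8028] 71.0 [0.5435 0.1664] [0.5435 0.1667] [26.5437 33.6562] -0.1923846
plug scene [311.2406 192.0451] 133.0 [0.5522 0.1665] [0.5524 0.1671] [25.279  49.3656] -0.11935042
pads top [224.7778 200.5556] 18.0 [0.5535 0.0698] [0.5539 0.0695] [13.7856 14.8805] -0.33112842
pads top [222.6667 214.1667] 18.0 [0.5044 0.0775] [0.505  0.0781] [10.7879 14.4609] -0.0015260918
```

```bash
cat > mv.py <<'E'
from vis import *
np.set_printoptions(precision=4,suppress=True)
BR=np.array([.581,-.057]);PHI=.134-np.pi/2
def e(a):return np.array([np.cos(a),np.sin(a)])
def off(p,a,o):return np.asarray(p)+o[0]*e(a)+o[1]*e(a+np.pi/2)
def inbr(p):d=np.asarray(p)-BR;return np.array([d@e(PHI),d@e(PHI+np.pi/2)])
def rot(psi):  # tool down, jaws (tool y) along psi
    y=np.r_[e(psi),0];z=np.array([0,0,-1.]);return np.c_[np.cross(y,z),y,z]
def xyz(p,tip):return np.r_[p,env.finger_overhang+tip]
def snap(tag):
    t=env.snapshot("top");s=env.snapshot("scene")
    cv2.imwrite(f"pics/top_{tag}.png",t);cv2.imwrite(f"pics/scene_{tag}.png",s);return t,s
def crops(t,s,tag,bt=(180,160,312,232),bs=(190,160,340,245)):
    f=lambda i,b:cv2.resize(i[b[1]:b[3],b[0]:b[2]],None,fx=780/(b[2]-b[0]),fy=780/(b[2]-b[0]),interpolation=cv2.INTER_CUBIC)[:299]
    cv2.imwrite(f"pics/c_{tag}.png",np.clip(np.vstack([f(t,bt),f(s,bs)])*1.5,0,255).astype(np.uint8))
E
python3 - <<'E'
from mv import *
# refine the beam: opening removes guides
t=cv2.imread("pics/top0.png");h=cv2.cvtColor(t,cv2.COLOR_BGR2HSV);m=np.zeros(h.shape[:2],np.uint8)
m[168:216,246:274]=cv2.inRange(h,(0,0,100),(179,80,255))[168:216,246:274]
m=cv2.morphologyEx(cv2.morphologyEx(m,cv2.MORPH_CLOSE,np.ones((9,9))),cv2.MORPH_OPEN,np.ones((9,9)))
c=max(cv2.findContours(m,0,1)[0],key=cv2.contourArea)[:,0];print("beam",*rect(c,"top",.057))
M0=np.array([.536,.131]);a0=-1.735;print("mod in bridge",inbr(M0),a0-PHI)
o=(.015,-.040-.011-.015)
p=off(M0,a0,o);env.set_gripper(.7,20)
for ps in(a0,a0+np.pi):print(env.inverse_kinematics(xyz(p,.15),rot(ps)))
env.move_ptp(xyz(p,.15),rot(a0));env.move_l(xyz(p,.004),feed=.15)
s=env.get_state();print(s["time"],s["opening"],s["tool_pos"],s["wrist_force"],s["q"])
crops(*snap("a"),"a")
E
```

```text
beam [ 0.5329 -0.0581] [45.8358 28.2976] 1.5621837
mod in bridge [-0.1923 -0.0195] -0.29820367320510344
[ 0.1886 -0.0194  1.6361 -0.      1.5249  1.9236]
[ 0.1886 -0.0194  1.6361 -0.      1.5249 -1.218 ]
4.1333 0.6986670798503071 [0.4689 0.127  0.1784] [-0.0564  0.6146 -0.0038] [ 0.1886  0.1549  1.7655 -0.      1.2194  1.9236]
```

View pics/c_a.png

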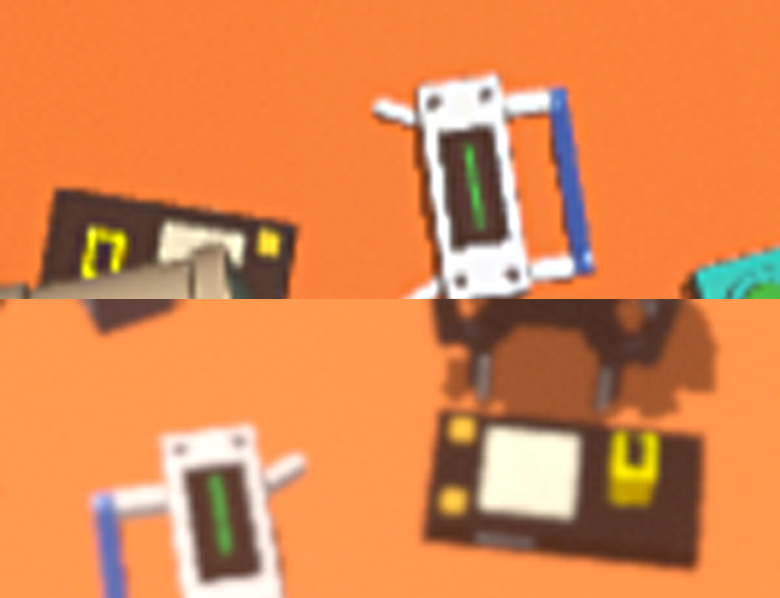

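The crop shows both fingers standing beside the module's near long side, at scene crop (482,380) and (605,385), with a small gap. The way is clear, so I'll push and turn it into line.

Run:
```python
from mv import *
c=np.array([[418,87],[498,76],[527,290],[450,299]])/5.909+[180,160]
w=ray("top",c,.057);print("beam centre",w.mean(0),[np.arctan2(*(w[i]-w[j])[::-1]) for i,j in((0,3),(1,2))])
M0=np.array([.536,.131]);a0=-1.735;M1=off(BR,PHI,(-.1923,0));o=(.015,-.051)
fs=[]
env.move_l(xyz(off(M0,a0,o),.004),rot(a0),feed=.05)
for f in np.linspace(0,1,7)[1:]:
    a=a0+f*(PHI-a0);env.move_l(xyz(off(M0+f*(M1-M0),a,o),.004),rot(a),feed=.06);fs.append(env.get_state()["wrist_force"])
print(np.array(fs))
env.move_l(xyz(off(M1,PHI,(.015,-.071)),.004),feed=.1);p=off(M1,PHI,(-.10,-.13));env.move_l(xyz(p,.15),feed=.3)
t,s=snap("b");print(env.get_state()["time"])
D=[(0,0,0),(179,255,85)]
for im,n,b in((t,"top",(178,180,246,222)),(s,"scene",(255,175,335,222))):
    c,m,_=blob(im,*D,b,15);r=rect(c,n,.022);print(n,r,inbr(r[0]),r[2]-np.pi-PHI)
crops(t,s,"b")
```

```text
beam centre [ 0.58   -0.0571] [np.float64(0.1393429207650393), np.float64(0.12079963129867986)]
[[ 0.1227  0.6606 -0.0659]
 [ 0.4431  0.5441 -0.3834]
 [-0.0704 -0.2897  0.1007]
 [ 0.264   0.108  -1.053 ]
 [-1.025   0.6392 -0.4456]
 [-0.2338 -0.0146 -0.4013]]
7.4333
top (array([0.5532, 0.1356]), array([ 80.4413, 152.053 ]), np.float32(-1.431625)) [-0.1946 -0.0018] -3.1364217
scene (array([0.5622, 0.1347]), array([ 85.2111, 145.8445]), np.float32(-1.4314015)) [-0.1925  0.007 ] -3.136198
```

View pics/c_b.png

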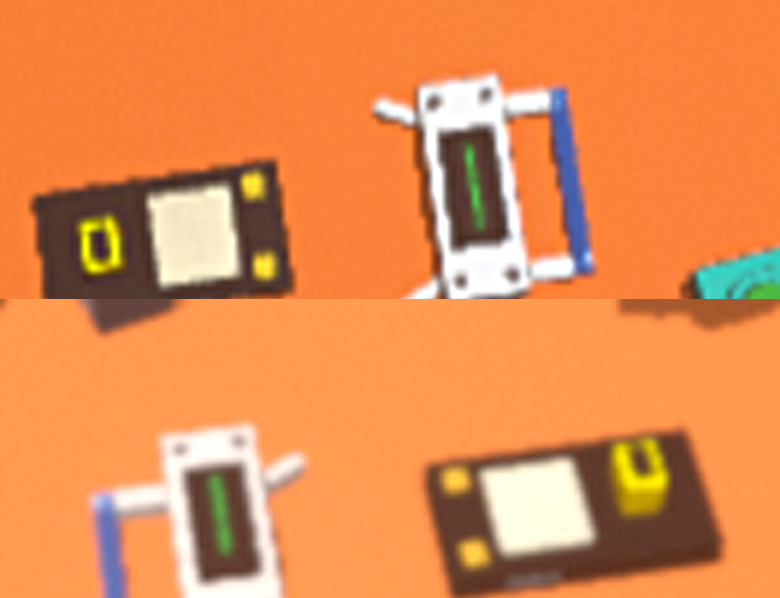

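Run:
```python
from mv import *
env.set_gripper(.5,20)
P=lambda x,tip:xyz(off(BR,PHI,(x,-.001)),tip)
best=min((PHI+np.pi/2,PHI-np.pi/2),key=lambda a:max(abs(q[5]) if q is not None else 9 for q in(env.inverse_kinematics(P(-.3,.1),rot(a)),env.inverse_kinematics(P(-.1,.004),rot(a)))))
R=rot(best);print(best)
env.move_ptp(P(-.31,.1),R);env.move_l(P(-.31,.004),feed=.2)
f=lambda:-np.mean([env.get_state()["wrist_force"][:2]@e(PHI) for _ in range(1)])
x=-.31
for x in(-.27,-.24,-.21,-.19,-.17,-.15):
    env.move_l(P(x,.004),feed=.07);print(x,round(f(),2),env.get_state()["wrist_force"])
    if abs(f())>15:break
t,s=snap("c");print(env.get_state()["time"]);crops(t,s,"c")
```

```text
0.1339999999999999
-0.27 0.3 [0.151  0.3197 0.6099]
-0.24 0.45 [-0.0357  0.4456  0.8779]
-0.21 0.57 [-0.1058  0.5641  0.3009]
-0.19 -0.21 [ 0.1623 -0.1902  0.8194]
-0.17 0.72 [0.3971 0.776  0.5013]
-0.15 0.39 [ 0.3247  0.4325 -0.3244]
13.075
```

View pics/c_c.png

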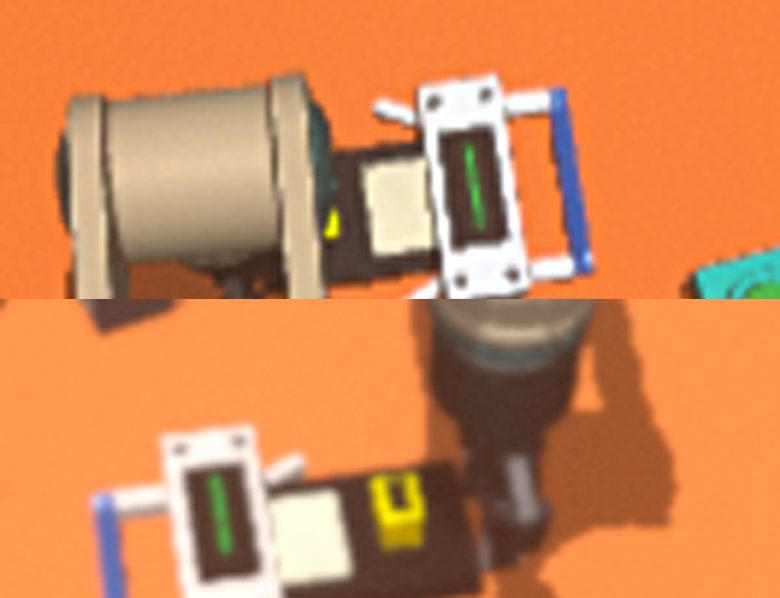

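The module is straight and its nose is under the beam, with the plug at top crop (332,222). I'll keep pushing until the stop is felt.

Run:
```python
from mv import *
P=lambda x,tip:xyz(off(BR,PHI,(x,-.001)),tip)
R=rot(PHI+np.pi/2);f=lambda:-env.get_state()["wrist_force"][:2]@e(PHI)
env.move_l(P(-.13,.004),R,feed=.06);print(f());x=-.13;log=[]
while x<-.094:
    x+=.002 if x<-.1165 else .001
    env.move_l(P(x,.004),R,feed=.03);v=f();log.append((round(x,4),round(v,1)))
    if v>10:break
print(log,env.get_state()["wrist_force"],env.get_state()["time"])
t,s=snap("d");crops(t,s,"d")
```

```text
0.6010341846920245
[(-0.128, np.float64(0.2)), (-0.126, np.float64(1.3)), (-0.124, np.float64(1.2)), (-0.122, np.float64(1.2)), (-0.12, np.float64(0.9)), (-0.118, np.float64(0.2)), (-0.116, np.float64(0.5)), (-0.115, np.float64(1.4)), (-0.114, np.float64(2.6)), (-0.113, np.float64(2.2)), (-0.112, np.float64(2.2)), (-0.111, np.float64(2.3)), (-0.11, np.float64(1.6)), (-0.109, np.float64(2.0)), (-0.108, np.float64(4.0)), (-0.107, np.float64(8.9)), (-0.106, np.float64(12.1))] [-2.0713 11.9426  1.1727] 17.8083
```

View pics/c_d.png

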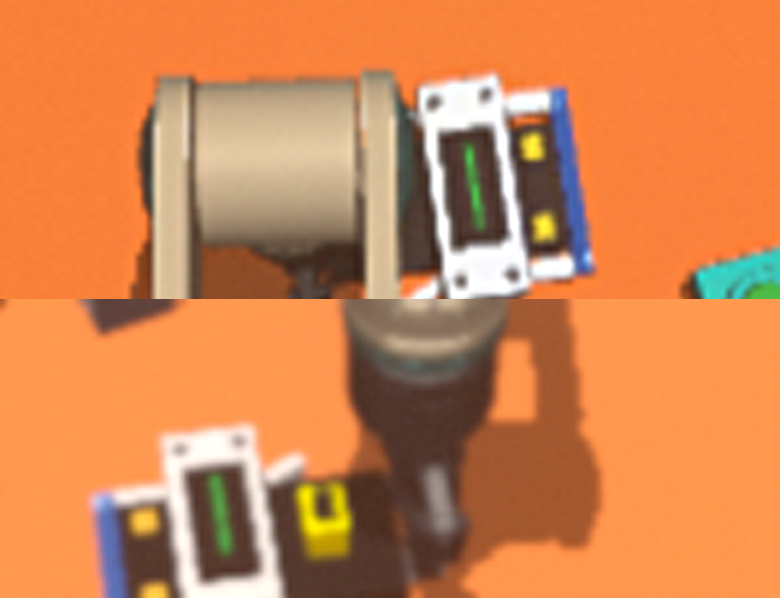

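Run:
```python
from mv import *
P=lambda x,tip:xyz(off(BR,PHI,(x,-.001)),tip)
R=rot(PHI+np.pi/2)
env.move_l(P(-.1042,.004),R,feed=.03);print(env.get_state()["wrist_force"])
env.move_l(P(-.14,.004),R,feed=.08);env.move_l(P(-.14,.2),R,feed=.3);env.set_gripper(0,20)
print("bottle cap",ray("top",[[349,146]],.13))
G=np.array([.6122,-.3562])
for a in(.134-np.pi/2,.134+np.pi/2,.134):print(env.inverse_kinematics(xyz(G,.2),rot(a)))
env.move_ptp(xyz(G,.2),rot(.134-np.pi/2));env.move_l(xyz(G,.075),feed=.2)
t,s=snap("e");print(env.get_state()["time"])
Y=[(20,110,70),(38,255,255)]
for im,n,b,z in((t,"top",(225,175,258,215),.048),(s,"scene",(240,185,265,215),.048)):
    c,m,_=blob(im,*Y,b,3);p=ray(n,m,z)[0];print("plug",n,p,inbr(p),"want -.055")
crops(t,s,"e",(215,160,375,222),(90,160,320,245))
```

```text
[-3.1004 19.3199  2.9674]
bottle cap [[ 0.7248 -0.3596]]
[-0.5791  0.6029  0.7899 -0.      1.7488  0.8577]
[-0.5791  0.6029  0.7899 -0.      1.7488 -2.2839]
[-0.5791  0.6029  0.7899 -0.      1.7488 -0.7131]
22.5333
plug top [ 0.5733 -0.0022] [-0.0553 -0.0003] want -.055
plug scene [0.5807 0.0001] [-0.0567  0.0073] want -.055
```

View pics/c_e.png

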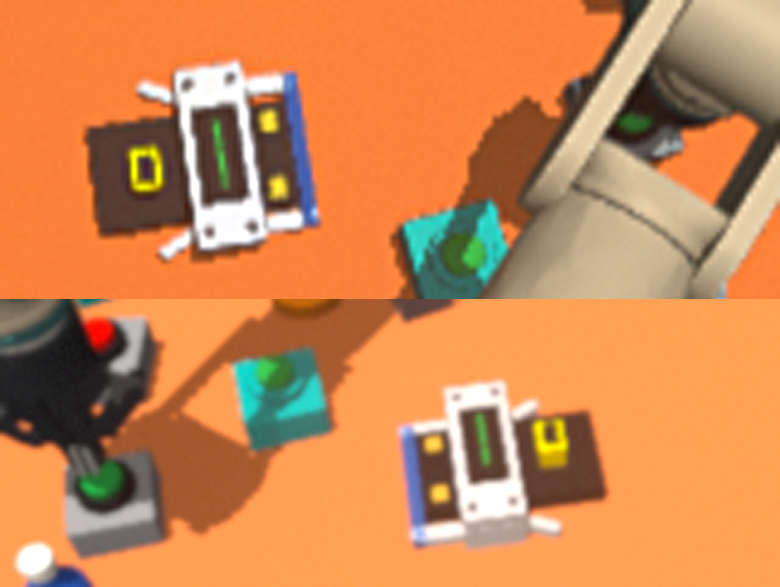

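The module is home: the plug is at bridge x = -55.3 mm against -55 wanted, and the nose touches the blue bar. The fingertip stands over the green button on the grey box, at scene crop (100,480). Now I'll press it.

Run:
```python
from mv import *
G=np.array([.6122,-.3562]);R=rot(.134-np.pi/2);f0=env.get_state()["wrist_force"][2];log=[]
z=.063;env.move_l(xyz(G,z),R,feed=.08)
while z>.044:
    z-=.001;env.move_l(xyz(G,z),R,feed=.03);s=env.get_state();v=s["wrist_force"][2]-f0
    log.append((round(z,3),round(s["tool_pos"][2]-env.finger_overhang,4),round(float(v),1)))
    if v>16:break
env.pause(.3);print(*log,sep="\n");print(env.get_state()["wrist_force"]);snap("f")
```

```text
(0.062, np.float64(0.0622), 0.5)
(0.061, np.float64(0.0613), 2.4)
(0.06, np.float64(0.0602), 3.2)
(0.059, np.float64(0.0592), 4.1)
(0.058, np.float64(0.0581), 4.4)
(0.057, np.float64(0.0572), 4.4)
(0.056, np.float64(0.0562), 4.6)
(0.055, np.float64(0.056), 7.4)
(0.054, np.float64(0.056), 12.5)
(0.053, np.float64(0.0559), 16.0)
(0.052, np.float64(0.0558), 19.3)
[-8.3913  4.6068 20.2092]
```

The force log shows about 5 mm of spring travel (2.4 to 4.6 N), then a hard end stop (19 N): the button is fully down. Now I'll release, retreat and check.

Run:
```python
from mv import *
G=np.array([.6122,-.3562]);R=rot(.134-np.pi/2)
env.move_l(xyz(G,.2),R,feed=.12);env.move_j([-1.359,.052,1.401,0,1.689,-.07]);env.pause(.3)
t,s=snap("g");print(env.get_state()["time"],env.get_state()["wrist_force"])
Y=[(20,110,70),(38,255,255)];Gr=[(50,80,50),(80,255,255)]
c,m,_=blob(t,*Y,(225,175,258,215),3);p=ray("top",m,.048)[0];print("plug",inbr(p))
for n,im,b in(("top",t,(328,165,362,205)),("scene",s,(105,195,140,235))):print("green",ray(n,blob(im,*Gr,b,3)[1],.058))
d=cv2.absdiff(t,cv2.imread("pics/top0.png")).max(2)
n,_,st,_=cv2.connectedComponentsWithStats((d>60).astype(np.uint8));print([r.tolist() for r in st[1:] if r[4]>8])
cv2.imwrite("pics/g.png",np.clip(cv2.resize(t,(800,600),interpolation=cv2.INTER_CUBIC)*1.3,0,255).astype(np.uint8))
```

```text
29.55 [-0.1906  0.3129 -0.7584]
plug [-0.0553 -0.0003]
green [[ 0.612  -0.3573]]
green [[ 0.6127 -0.3548]]
[[266, 180, 10, 24, 139], [232, 184, 21, 25, 391], [186, 192, 44, 28, 886], [393, 317, 6, 10, 34], [426, 319, 7, 2, 11], [409, 322, 10, 4, 20]]
```

View pics/g.png

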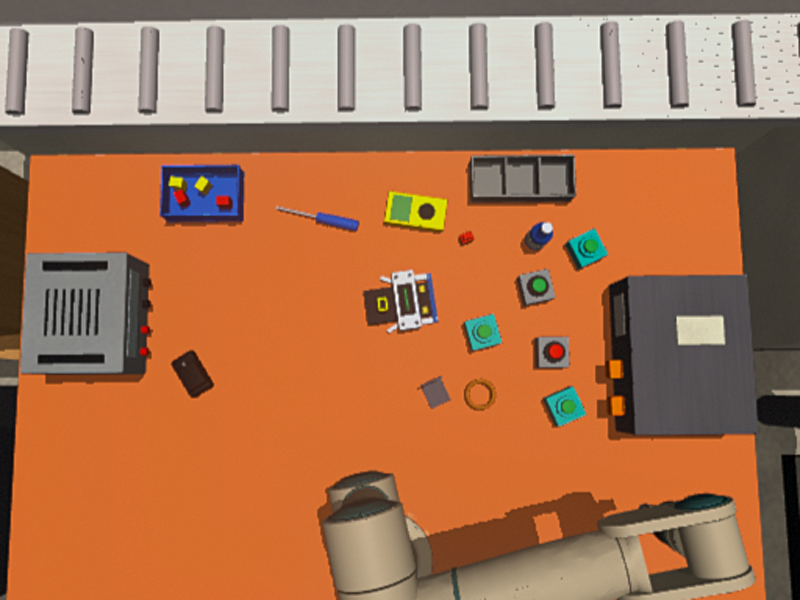

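The module is home at (400,302) against the blue bar, the green button at (538,286) is back up, and the bystanders have not moved. Only the module and the arm differ from the first picture, so I'll hand in.

```bash
python3 -c "
from rig import env
env.finish_job()"
```

```text
the job is handed in; nothing more can be done
```

The module is home against the blue stop bar, and the green START button was then pressed to its end stop and released. The job was handed in at about 30 s of the 72 s limit.

**How it was done:** I turned and shifted the module into line by pushing its near long side with two fingers. I then pushed its tail straight under the bridge until the stop resisted, up to about 19 N. Last, I pressed START (the one on the grey box) with the closed fingertips.

**Last checks:**
- **Module:** the plug is at bridge x = -55.3 mm (-55 wanted) and y = -0.3 mm. The pictures show the nose flush against the bar.
- **Button:** it moved about 6 mm on its spring at roughly 5 N, then hit a hard stop at 19 N. It looks back up in the last picture.
- **Everything else:** comparing the first and last top pictures shows changes only at the module and the arm.

**Checks that disagreed or failed:**
- The button made contact about 4 mm higher than its stated height.
- There was about 9 N of sideways force during the press.
- The scene camera put the plug 7 mm to the side. That view showed a similar offset earlier, from the visible side faces, so I relied on the top view.
- One automatic measurement of the bridge beam failed. I used the beam's corners read from the picture instead.

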